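# Index a sample carriage through the scanning arch

## Robot

A 7-joint arm with a two-finger parallel gripper is mounted at the origin on the work surface. World frame = base frame: x ahead of the robot, y to its left, z up, the work surface at z = 0. Lengths are in mm, angles in rad, forces in N, time in s.
With the tool pointing down it reaches from about 400 to 850 mm from the base axis. Payload 6.9 kg.
Tool frame: the origin (TCP) lies at the very end of the fingers, on their centre line; the grasp point (between the pads) lies 19 mm behind it; z points along the fingers, y is the line along which they close (so a half turn about z gives the same grasp; the last joint's range is limited). The gripper opens to 85 mm and grips with 20 to 120 N. Pads are 22 mm wide; open, the fingers measure 114 mm over their backs; the gripper's body (76 mm by 85 mm) begins 54 mm behind the grasp point. The pads swing forward as they close: fully open they stand 13 mm farther back than shut.
Start: joints at [1.208, 0.507, -0.238, 1.5, 0.126, 1.149, -0.155], TCP at [281.798, -557.854, 231.275] pointing down, gripper open.
Joint ranges: [-3.08, 3.08], [-0.24, 2.05], [-1.43, 1.35], [0, 2.5], [-1.52, 4.66], [0.17, 1.96], [-2.89, 2.89]. Speed limits (rad/s): [2.39, 2.39, 3.14, 3.14, 3.14, 3.14, 3.14].

## Interface

Orientations are given as a unit quaternion [x, y, z, w].
In Python, from rig import bot gives the robot as it stands.
- The arm moves only by the shell command python3 -m inch 'ROWS' [OPENING]. ROWS is JSON, a list of rows, each a list of 2 entries, a list of its own where there are three numbers: the shift along the tool's x, y, z in cm, then the turn, a rotation vector about the tool's x, y, z in rad. A call has 1 to 10 rows; each row is the pose to reach, as a shift and turn from the pose commanded when the call began, along the tool's axes at that moment; what a row does not reach only later rows make up. A row lasts 1/10 s, in which the tool goes at most 50 mm and 8.59 degrees, less where a joint would pass 70% of its speed; a pose out of reach is approached as far as the arm can. A call with a gripper value outside its range is refused whole. OPENING is the closure, from 0 (fully open) to 1 (shut), set as the call begins (- or left out, the last holds). The fingers move at their own pace and stop on an object; the grip force is fixed at half the most. Time passes only in rows, so rows that repeat a pose let the fingers close. It gives the time, the measured TCP pose, the force, the opening and the grip force at its end, in the units of the state.
- bot.sense(): the state, without advancing time (a new reading comes with each control period).
- bot.grab_frame(name): name is "scene" or "top" or "wrist"; returns the picture (420x560x3 uint8, red, green, blue); there is no depth.
- bot.camera_info(name): a dict with "camera_matrix" (3x3 intrinsics, pixels), "cam_to_world" (4x4, takes a point from camera to world coordinates); the wrist camera has in their place "T_tool_cam" (4x4, takes a point from camera to tool coordinates, whose origin is the TCP and whose axes are the flange's). Camera axes: x right, y up, looking along -z (the intrinsics and any distortion apply to the point x, -y, -z); pixel columns grow to the right and rows downward; lengths in mm; the calibration is good to about 2 mm. A picture is of the moment at which its call begins: read the wrist's pose just before it. camera_info takes no time and is no camera call.
- bot.finish_job(): hands the job in; it is judged then, once.
Trained networks look in the newest picture that a camera, given by its name, has taken for a name from the list of things; names that differ only in an ending like _2 or _b are one class to them, and where a whole thing is asked for, a point or a joint stands for the part that bears it (a point fixed in the world has none). Each returns a list of dicts, best first, with "score" (0 to 1); they miss things now and then, are a little off and sometimes report something else, mostly with a low value. They report only what shows in the picture. A call takes as long as a camera call.
- bot.look_for(camera, thing): "rect" ([left, top, right, bottom] in pixels, round what is visible of it).
The state is a dict: "clock": time; "joint_pos": joint angles; "qd": joint speeds; "effort": joint torques, N m; "ee_pos": TCP position; "eef_rot": TCP orientation; "force": force on the tool from outside, world axes, zero at the start; "moment": the same for the moment, N m; "width": opening from 0.0 (shut) to 1.0 (fully open); "grasp_force": force on a finger pad.
Only numpy, scipy, OpenCV 4.12 (cv2) and the standard library are available. Lean on these libraries where they do the work, as an engineer would, in place of code of your own. Each camera call takes 0.05 s, during which the arm holds its last target. There are 200 camera calls.

## Task

Move the sample-tube carriage from its loading hole to its home hole (green mark): pull up and hold the black plunger knob, slide the carriage past the middle hole (red mark) without letting the pin drop into it, and let go of the knob once the pin stands over the plain strip between the middle and home holes, since the gripper does not fit under the arch. Then take the carriage by its green handle on the other side of the arch and draw it on until the pin snaps fully into the home hole, and let go. Do not knock the arch, and leave the bottle, the tube and the tip box on the bench where they stand.

Things in the scene. Friction and masses are not known exactly. Their poses are not given: they have to be found in the camera images.
- carriage (a joint): travel of the carriage in m, straight along the direction from hole_start to hole_home: 0 at the start (pin in the loading hole), 0.040 with the pin over the middle hole, 0.150 over the home hole; end stops at 0 and 0.185. About 2 N of friction; it stays where it is left. An aluminium plate 80 mm wide, 225 mm long, top 37 mm above the bench
- plunger (a joint): pull of the spring plunger in m: 0 = pin fully down in a hole (9 mm deep), about 0.009 = pin resting on the strip between holes, 0.013 = fully up (stop). The spring pulls it down with 4 N at 0, 7 N at 0.013. The pin is 8 mm thick with a round end, the holes 10.5 mm wide; a pin more than 5 mm down locks the carriage
- knob_grip (a point): centre of the plunger's black knob with an orange top: upright cylinder 26 mm wide, 26 mm tall, on the pin's axis; with the pin down this point is 74 mm above the bench. Below the knob a 20 mm wide steel housing (top at 56 mm) on a 40 mm high ear beside the carriage. It rides with the carriage and rises with the plunger; grip it from above across the travel, pull straight up
- handle_grip (a point): grip point of the green handle, an upright fin on the carriage: 14 mm thick across the travel, 36 mm long along it, from 37 to 79 mm above the bench; the point is 63 mm high, 175 mm ahead of the knob's axis along the travel and 56 mm to its left (looking along the travel). At the start it is under the arch; at travel 0.08 it stands 66 mm beyond the arch's far face
- hole_start (a point): mouth of the loading hole (black mark) in the steel index strip, 28 mm above the bench; its x, y is where the knob's axis is at travel 0
- hole_middle (a point): mouth of the middle hole (red mark), 40 mm along the travel from hole_start
- hole_home (a point): mouth of the home hole (green mark), 150 mm along the travel from hole_start
- arch: fixed scanning arch straddling the slide: white beam across the travel on two grey posts; the beam spans 155 to 189 mm along the travel from hole_start, underside 112 mm, top 148 mm above the bench. Origin: centre of the slide's base plate at bench level, 162.5 mm along the travel from hole_start and 56 mm to the left; x axis to the right of the travel, y axis along it
- arch_beam (a point): centre of the underside of the arch's beam, 112 mm above the bench; the beam is 194 mm long across the travel, the posts stand at its two ends. The carriage, its knob and handle pass under it; a gripper holding them does not
- handle: the green handle (see point handle_grip); origin at the centre of its foot, 37 mm above the bench
- knob: the black knob (see point knob_grip); origin at the centre of its lower face, 59 mm above the bench with the pin down
- reagent_bottle: amber jar with a white cap, 60 mm in diameter, 105 mm tall, loose on the bench; origin at its underside. Leave alone
- tube50: clear 50 ml tube standing upside down on its blue cap, 33 mm in diameter, 114 mm tall, loose on the bench; origin at its underside. Leave alone
- tip_box: blue pipette-tip box with a yellow top, 75 by 115 mm, 57 mm tall, loose on the bench; origin at its underside. Leave alone
- rack_top (a point): centre of the top of the red tube rack fixed on the carriage, 80 mm above the bench; 58 mm wide, 90 mm long along the travel, centred on the carriage's centre line, 85 mm ahead of the knob's axis and 56 mm to its left

How it is judged:
By the outcome, as a careful person would: the job done as asked, in the order asked, and still so for the second after the job is handed in, with the robot touching nothing.
It also fails if it takes over 51 s, if anything falls off the work surface, if the arm or the gripper's body presses on something with over 40 N, if the wrist force passes 120 N, or if a joint passes its speed limit or range.

## Working session

There is one attempt and no reset: what is moved stays moved. The work goes in short steps, Python scripts to look and compute and a shell command to move; the robot and the scene stay as the last step left them, time stands still between calls to the robot, and variables do not carry over. Pictures are saved under pics/ and viewed, at most 10 in all, crops included, and the job is handed in when it is done.

```bash
ls; mkdir -p pics; python3 - <<'E'
from rig import bot
import cv2,numpy as np
s=bot.sense();print(s['clock'],s['ee_pos'],s['eef_rot'],s['width'],s['force'])
for c in['scene','top']:
    f=bot.grab_frame(c);cv2.imwrite(f'pics/{c}0.png',f[:,:,::-1])
    i=bot.camera_info(c);print(c,i)
    for t in['knob','handle','arch','hole_home','hole_start','hole_middle','rack_top','reagent_bottle','tube50','tip_box']:
        print(t,[(np.round(d['rect']).tolist(),round(d['score'],2)) for d in bot.look_for(c,t)[:2]])
print(bot.camera_info('wrist'))
E
```

```text
pics
0.0 [ 281.49832953 -557.43105033  230.41139488] [ 9.72768488e-01  2.31777120e-01 -2.35740160e-04 -8.82868324e-04] 1.0004141089141172 [-0.71067732  0.20446044  0.59363811]
scene {'camera_matrix': array([[422.23966422,   0.        , 277.06816812],
       [  0.        , 422.23966422, 211.6680799 ],
       [  0.        ,   0.        ,   1.        ]]), 'cam_to_world': array([[ 7.68909083e-01, -4.97243094e-01,  4.01905621e-01,
         9.36285711e+02],
       [ 6.39192873e-01,  6.12134715e-01, -4.65535779e-01,
        -3.72200741e+02],
       [-1.45359316e-02,  6.14849898e-01,  7.88510184e-01,
         7.48057263e+02],
       [ 0.00000000e+00,  0.00000000e+00,  0.00000000e+00,
         1.00000000e+00]])}
knob [([212.0, 226.0, 226.0, 244.0], 0.73)]
handle [([267.0, 174.0, 278.0, 193.0], 0.75)]
arch [([242.0, 128.0, 309.0, 230.0], 0.64)]
hole_home [([186.0, 175.0, 288.0, 258.0], 0.51), ([212.0, 230.0, 224.0, 244.0], 0.34)]
hole_start []
hole_middle []
rack_top [([188.0, 174.0, 288.0, 257.0], 0.81)]
reagent_bottle [([313.0, 271.0, 353.0, 324.0], 0.86), ([242.0, 128.0, 313.0, 230.0], 0.47
[... 943 characters left out ...]
le [([277.0, 140.0, 304.0, 174.0], 0.76)]
tube50 [([348.0, 136.0, 364.0, 165.0], 0.74), ([216.0, 216.0, 251.0, 314.0], 0.2)]
tip_box [([168.0, 145.0, 218.0, 190.0], 0.71)]
{'camera_matrix': array([[368.31236088,   0.        , 280.83414968],
       [  0.        , 368.31236088, 206.96279636],
       [  0.        ,   0.        ,   1.        ]]), 'T_tool_cam': array([[ 1.59917341e-03,  9.53895846e-01,  3.00133567e-01,
         7.57206580e+01],
       [ 9.99998621e-01, -1.39089520e-03, -9.07602764e-04,
         1.73455145e+00],
       [-4.48304170e-04,  3.00134604e-01, -9.53896755e-01,
        -1.41994842e+02],
       [ 0.00000000e+00,  0.00000000e+00,  0.00000000e+00,
         1.00000000e+00]])}
```

```bash
python3 - <<'E'
import cv2
a=cv2.imread('pics/scene0.png')[110:310,170:430];cv2.imwrite('pics/a.png',cv2.resize(a,(780,600),interpolation=cv2.INTER_CUBIC))
a=cv2.imread('pics/top0.png')[120:330,150:370];cv2.imwrite('pics/b.png',cv2.resize(a,(616,588),interpolation=cv2.INTER_CUBIC))
E
```

```text
(no output)
```

View pics/a.png

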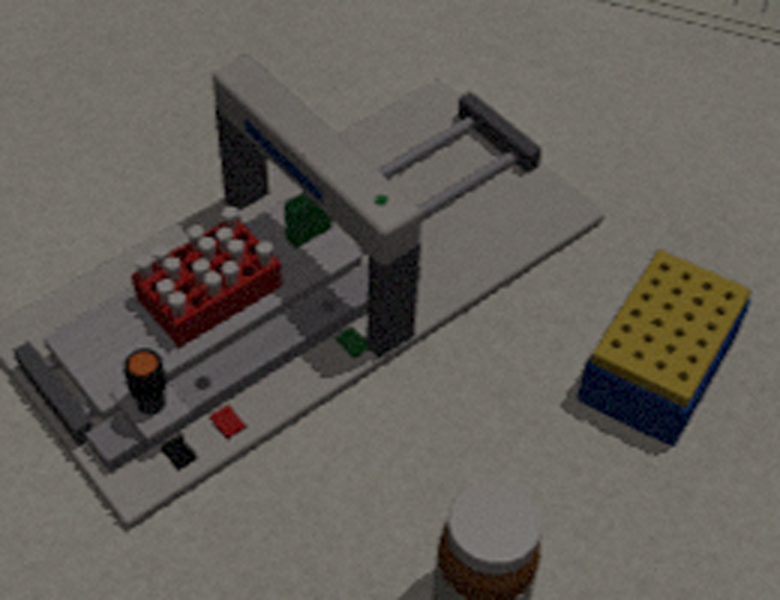

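View pics/b.png

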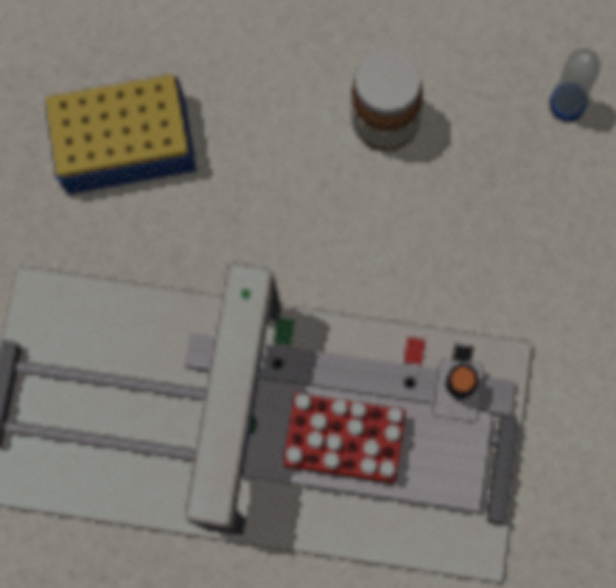

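The scene crop shows the knob (orange top, full-image about 218,231), middle hole about (238,238), home hole about (279,212). The top crop shows knob (315,255), middle hole (296,256), home hole (249,250); the travel runs to the left of the top picture, roughly +y.

```bash
cat > h.py <<'E'
import numpy as np,cv2
from rig import bot
from scipy.spatial.transform import Rotation as R
def pose(s):
    T=np.eye(4);T[:3,:3]=R.from_quat(s['eef_rot']).as_matrix();T[:3,3]=s['ee_pos'];return T
def ray(cam,uv,Tt=None):
    i=bot.camera_info(cam);K=i['camera_matrix']
    T=i['cam_to_world'] if cam!='wrist' else Tt@i['T_tool_cam']
    d=np.linalg.inv(K)@[uv[0],uv[1],1];d=T[:3,:3]@(d*[1,-1,-1])
    return T[:3,3],d/np.linalg.norm(d)
def plane(r,z): return r[0]+r[1]*(z-r[0][2])/r[1][2]
def tri(rs):
    A=sum(np.eye(3)-np.outer(d,d) for o,d in rs);b=sum((np.eye(3)-np.outer(d,d))@o for o,d in rs)
    p=np.linalg.solve(A,b);return p,[round(np.linalg.norm(np.cross(p-o,d)),1) for o,d in rs]
def orange(im,roi=None):
    h=cv2.cvtColor(im,cv2.COLOR_RGB2HSV);m=cv2.inRange(h,(7,120,70),(18,255,255))
    if roi:
        k=np.zeros_like(m);k[roi[1]:roi[3],roi[0]:roi[2]]=1;m*=k
    n,l,st,c=cv2.connectedComponentsWithStats(m);return [(c[i].round(1),st[i,4]) for i in np.argsort(-st[1:,4])[:3]+1]
E
python3 - <<'E'
from h import *
np.set_printoptions(precision=1,suppress=True)
for c,roi in(('scene',(205,215,235,250)),('top',(300,240,330,270))):
    print(c,orange(cv2.imread(f'pics/{c}0.png')[:,:,::-1].copy(),roi))
S=lambda u,v:ray('scene',(170+u/3,110+v/3));T=lambda u,v:ray('top',(150+u/2.8,120+v/2.8))
k=tri([S(145,362),T(462,379)]);m=tri([S(203,383),T(410,382)]);h=tri([S(328,306),T(278,363)])
print(k,m,h)
d=(h[0]-m[0])[:2];print(np.linalg.norm(d),np.degrees(np.arctan2(d[1],d[0])))
print('bottle',plane(ray('top',(290.5,150)),105),'tube',plane(ray('top',(353,156)),0),'box',plane(ray('top',(193,165)),57))
for n,uv in(('beamtopL',(246,294)),):print(n,plane(T(*uv),148))
print(R.from_quat(bot.sense()['eef_rot']).as_matrix())
E
```

```text
scene [(array([217. , 230.7]), np.int32(58))]
top [(array([314.8, 255. ]), np.int32(65))]
(array([539.1, -89.1,  84.8]), [np.float64(1.5), np.float64(1.5)]) (array([548.3, -51.3,  26.8]), [np.float64(1.2), np.float64(1.2)]) (array([572. ,  55.6,  25.9]), [np.float64(1.2), np.float64(1.2)])
109.49319041481237 77.50187556488332
bottle [777.7 -54.7 105. ] tube [ 789.1 -211.8    0. ] box [774.5 172.2  57. ]
beamtopL [604.4  70.3 148. ]
[[ 0.9  0.5  0. ]
 [ 0.5 -0.9 -0. ]
 [ 0.   0.  -1. ]]
```

```bash
python3 -m inch '[[[2,-1.4,0],[0,0,-0.05]],[[5,-3.4,0],[0,0,-0.1]],[[9,-6.1,0],[0,0,-0.18]],[[13,-8.9,0],[0,0,-0.26]],[[17,-11.6,0],[0,0,-0.35]],[[21,-14.3,0],[0,0,-0.44]],[[25,-17.1,0],[0,0,-0.53]],[[28,-19.1,0],[0,0,-0.62]],[[31,-21.2,0],[0,0,-0.71]],[[33,-22.6,0],[0,0,-0.8]]]' 0; python3 - <<'E'
from h import *
T=pose(bot.sense());u=np.array([.2165,.9763]);
x=T[:2,0];print(T.round(3),np.degrees(np.arctan2(x[1],x[0])),T[:3,:3].T@(np.array([539.5,-90,180])-T[:3,3]),bot.sense()['joint_pos'])
E
```

```text
clock: 2.1
ee_pos: [475.7, -204.6, 231.7]
eef_rot: [0.804, 0.595, 0.001, 0.0]
force: [-0.3, 0.2, -0.3]
width: 1.0
grasp_force: 0.0
[[ 2.92000e-01  9.57000e-01  1.00000e-03  4.75668e+02]
 [ 9.57000e-01 -2.92000e-01  0.00000e+00 -2.04600e+02]
 [ 1.00000e-03  1.00000e-03 -1.00000e+00  2.31662e+02]
 [ 0.00000e+00  0.00000e+00  0.00000e+00  1.00000e+00]] 73.04081622692996 [128.20197999  27.58647731  51.76738531] [ 0.73605307  0.36800223 -0.53045519  1.77674929  0.21039581  1.0525473
 -0.16591409]
```

```bash
python3 -m inch '[[[2,0.4,1],[0,0,-0.02]],[[5,1,2],[0,0,-0.04]],[[8,1.7,3],[0,0,-0.06]],[[11,2.4,4.2],[0,0,-0.078]],[[12.8,2.8,5.2],[0,0,-0.078]],[[12.8,2.8,5.2],[0,0,-0.078]],[[12.8,2.8,5.2],[0,0,-0.078]]]' 0; python3 - <<'E'
from h import *
T=pose(bot.sense());f=bot.grab_frame('wrist');cv2.imwrite('pics/w1.png',f[:,:,::-1]);np.save('T1.npy',T)
print(T.round(3));c=orange(f);print(c)
print(plane(ray('wrist',c[0][0],T),87))
E
```

```text
clock: 2.8
ee_pos: [539.2, -94.1, 179.1]
eef_rot: [0.782, 0.624, -0.001, -0.0]
force: [-0.8, -0.2, -0.7]
width: 1.002
grasp_force: 0.0
[[ 2.22000e-01  9.75000e-01 -1.00000e-03  5.39172e+02]
 [ 9.75000e-01 -2.22000e-01 -0.00000e+00 -9.41320e+01]
 [-1.00000e-03 -1.00000e-03 -1.00000e+00  1.79065e+02]
 [ 0.00000e+00  0.00000e+00  0.00000e+00  1.00000e+00]]
[(array([277.6, 205.1]), np.int32(618)), (array([203.,  66.]), np.int32(1))]
[537.99169323 -91.54240628  87.        ]
```

View pics/w1.png

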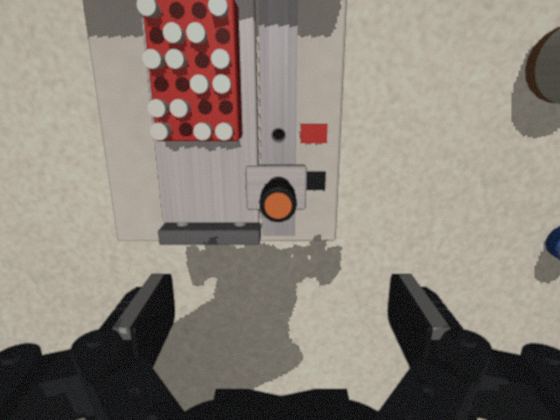

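Wrist view: orange knob top at (278,205), middle hole at (278,134), slide edges run vertically, so the tool's x matches the travel. I go lower and look again.

```bash
python3 -m inch '[[[0.1,-0.1,1],[0,0,0]],[[0.2,-0.2,3],[0,0,0]],[[0.2,-0.2,5],[0,0,0]],[[0.2,-0.2,6],[0,0,0]],[[0.2,-0.2,6],[0,0,0]],[[0.2,-0.2,6],[0,0,0]]]' 0; python3 - <<'E'
from h import *
np.set_printoptions(precision=2,suppress=True)
T=pose(bot.sense());f=bot.grab_frame('wrist');cv2.imwrite('pics/w2.png',f[:,:,::-1])
print(T);c=orange(f);print(c)
r=ray('wrist',c[0][0],T);p=plane(r,87);print(p,T[:3,:3].T@(p-T[:3,3]))
T1=np.load('T1.npy');r1=ray('wrist',(277.6,205.1),T1);print(tri([r,r1]))
m=plane(ray('wrist',(278.5,134),T1),28);print(m,np.linalg.norm((m-p)[:2]),T[:3,:3].T@(m-p))
E
```

```text
clock: 3.45
ee_pos: [538.0, -91.5, 119.7]
eef_rot: [0.782, 0.623, 0.0, 0.0]
force: [-0.8, -0.5, 0.4]
width: 0.998
grasp_force: 0.0
[[  0.22   0.97   0.   538.04]
 [  0.97  -0.22  -0.   -91.48]
 [  0.     0.    -1.   119.67]
 [  0.     0.     0.     1.  ]]
[(array([279.8, 243.4]), np.int32(986))]
[538.02 -91.34  87.  ] [ 0.13 -0.06 32.67]
(array([537.86, -92.06,  85.29]), [np.float64(0.0), np.float64(0.0)])
[547.15 -52.46  28.  ] 39.944475848564174 [39.94  0.17 59.  ]
```

```bash
python3 -m inch '[[[0,0,1.5],[0,0,0]],[[0,0,3],[0,0,0]],[[0,0,4.5],[0,0,0]],[[0,0,5.5],[0,0,0]],[[0,0,6.0],[0,0,0]],[[0,0,6.0],[0,0,0]]]' 0 && python3 -m inch '[[[0,0,0],[0,0,0]],[[0,0,0],[0,0,0]],[[0,0,0],[0,0,0]],[[0,0,0],[0,0,0]],[[0,0,0],[0,0,0]],[[0,0,0],[0,0,0]],[[0,0,0],[0,0,0]],[[0,0,0],[0,0,0]],[[0,0,0],[0,0,0]],[[0,0,0],[0,0,0]]]' 1
```

```text
clock: 4.1
ee_pos: [537.9, -91.1, 59.2]
eef_rot: [0.782, 0.623, -0.0, -0.0]
force: [0.3, -0.3, 0.9]
width: 0.998
grasp_force: 0.0
clock: 5.1
ee_pos: [537.7, -91.1, 59.8]
eef_rot: [0.782, 0.623, -0.0, 0.0]
force: [-1.8, -0.1, 5.5]
width: 0.281
grasp_force: 58.6
```

```bash
python3 -m inch '[[[0,0,-0.2],[0,0,0]],[[0,0,-0.4],[0,0,0]],[[0,0,-0.6],[0,0,0]],[[0,0,-0.8],[0,0,0]],[[0,0,-1.0],[0,0,0]],[[0,0,-1.15],[0,0,0]],[[0,0,-1.15],[0,0,0]],[[0,0,-1.15],[0,0,0]]]'; python3 - <<'E'
from h import *
s=bot.sense();f=bot.grab_frame('wrist');cv2.imwrite('pics/w3.png',f[:,:,::-1])
f2=bot.grab_frame('scene');c=orange(f2,(205,200,245,250));print(s['force'],s['ee_pos'],c,orange(f))
E
```

```text
clock: 5.9
ee_pos: [537.7, -91.1, 70.7]
eef_rot: [0.782, 0.623, -0.0, -0.0]
force: [0.9, 0.3, -7.6]
width: 0.285
grasp_force: 59.2
[ 0.8881233   0.25206076 -7.61239238] [537.73218173 -91.12696463  70.68534482] [(array([219., 225.]), np.int32(1))] [(array([280.4, 308.1]), np.int32(1797)), (array([119.,  82.]), np.int32(1))]
```

View pics/w3.png

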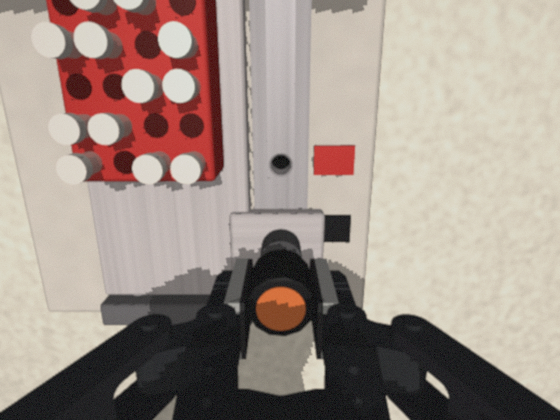

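The knob is held (orange at 280,308) and raised; the carriage has not moved (middle hole at 281,162). I start sliding.

```bash
python3 -m inch '[[[0,0,-0.1],[0,0,0]],[[0.2,0,-0.1],[0,0,0]],[[0.5,0,-0.1],[0,0,0]],[[1.0,0,-0.1],[0,0,0]],[[1.5,0,-0.1],[0,0,0]],[[2,0,-0.1],[0,0,0]]]'
```

```text
clock: 6.6
ee_pos: [542.3, -71.1, 71.7]
eef_rot: [0.782, 0.623, -0.0, -0.0]
force: [-0.4, -1.9, -7.3]
width: 0.284
grasp_force: 59.2
```

```bash
python3 -m inch '[[[0.6,0,0],[0,0,0]],[[1.4,0,0],[0,0,0]],[[2.2,0,0],[0,0,0]],[[3.0,0,0],[0,0,0]],[[3.8,0,0],[0,0,0]],[[4.6,0,0],[0,0,0]],[[5.4,0,0],[0,0,0]],[[6.1,0,0],[0,0,0]],[[6.4,0,0],[0,0,0]],[[6.4,0,0],[0,0,0]]]'; python3 - <<'E'
from h import *
s=bot.sense();f=bot.grab_frame('wrist');cv2.imwrite('pics/w4.png',f[:,:,::-1])
T=pose(s);print(T.round(3),s['force'],orange(f));print(T[:3,:3].T@(s['ee_pos']-np.array([537.7,-91.1,59.5])))
E
```

```text
clock: 7.6
ee_pos: [556.7, -7.7, 71.8]
eef_rot: [0.782, 0.624, 0.0, -0.001]
force: [-1.1, 2.6, -7.3]
width: 0.282
grasp_force: 59.3
[[ 2.22000e-01  9.75000e-01  0.00000e+00  5.56665e+02]
 [ 9.75000e-01 -2.22000e-01  1.00000e-03 -7.68900e+00]
 [ 1.00000e-03 -0.00000e+00 -1.00000e+00  7.18180e+01]
 [ 0.00000e+00  0.00000e+00  0.00000e+00  1.00000e+00]] [-1.06726632  2.61593516 -7.30061771] [(array([280.2, 307.8]), np.int32(1794))]
[ 8.55567321e+01 -1.86915511e-02 -1.21989538e+01]
```

View pics/w4.png

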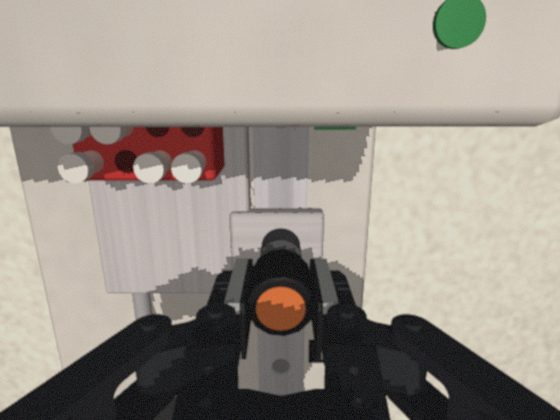

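The carriage is at about 85 mm; the middle hole is visible behind the knob (281,365). I lower the pin onto the strip, release and rise.

```bash
python3 -m inch '[[[0,0,0.15],[0,0,0]],[[0,0,0.3],[0,0,0]],[[0,0,0.3],[0,0,0]]]' && python3 -m inch '[[[0,0,0],[0,0,0]],[[0,0,0],[0,0,0]],[[0,0,0],[0,0,0]],[[0,0,0],[0,0,0]],[[0,0,0],[0,0,0]],[[0,0,0],[0,0,0]],[[0,0,0],[0,0,0]],[[0,0,0],[0,0,0]]]' 0 && python3 -m inch '[[[0,0,-1],[0,0,0]],[[0,0,-3],[0,0,0]],[[0,0,-6],[0,0,0]],[[0,0,-9],[0,0,0]],[[0,0,-12],[0,0,0]],[[0,0,-14],[0,0,0]],[[0,0,-15],[0,0,0]],[[0,0,-15],[0,0,0]]]';python3 - <<'E'
from h import *
np.set_printoptions(precision=2,suppress=True)
T=pose(bot.sense());f=bot.grab_frame('wrist');c=orange(f);print(c)
for z in(87,96):
  p=plane(ray('wrist',c[0][0],T),z);print(p,T[:3,:3].T@(p-T[:3,3]),T[:3,:3].T@(p-[537.9,-91.3,0]))
E
```

```text
clock: 7.95
ee_pos: [556.5, -8.8, 68.7]
eef_rot: [0.782, 0.623, 0.0, -0.0]
force: [-2.6, 3.2, -5.5]
width: 0.28
grasp_force: 59.5
clock: 8.75
ee_pos: [556.6, -9.2, 68.8]
eef_rot: [0.782, 0.623, 0.0, -0.0]
force: [-0.2, 0.5, 0.4]
width: 0.999
grasp_force: 0.0
clock: 9.55
ee_pos: [557.2, -9.1, 220.3]
eef_rot: [0.782, 0.623, 0.001, 0.001]
force: [-0.0, -0.2, -0.3]
width: 0.999
grasp_force: 0.0
[(array([543.2, 167.1]), np.int32(773)), (array([279. , 195.6]), np.int32(497)), (array([548.2, 208.1]), np.int32(22))]
[756.71 -34.34  87.  ] [ 19.9  199.76 133.8 ] [104.4  200.81 -86.43]
[750.73 -31.14  96.  ] [ 21.7  193.24 124.79] [106.19 194.29 -95.44]
```

```bash
python3 -m inch '[[[2,-0.6,0],[0,0,0]],[[5,-1.6,0],[0,0,0]],[[9,-2.9,0],[0,0,0]],[[13,-4.2,0],[0,0,0]],[[16,-5.1,0],[0,0,0]],[[17.5,-5.6,0],[0,0,0]],[[17.5,-5.6,0],[0,0,0]],[[17.5,-5.6,0],[0,0,0]]]'; cat >> h.py <<'E'
def green(f):
    m=cv2.inRange(cv2.cvtColor(f,cv2.COLOR_RGB2HSV),(40,90,30),(90,255,255))
    n,l,st,c=cv2.connectedComponentsWithStats(m);return [(c[i].round(1),st[i].tolist()) for i in np.argsort(-st[1:,4])[:3]+1]
E
python3 - <<'E'
from h import *
np.set_printoptions(precision=2,suppress=True)
T=pose(bot.sense());f=bot.grab_frame('wrist');cv2.imwrite('pics/w5.png',f[:,:,::-1]);np.save('T5.npy',T);print(T,green(f),bot.look_for('wrist','handle'))
E
```

```text
clock: 10.4
ee_pos: [541.1, 172.2, 217.9]
eef_rot: [0.782, 0.623, -0.001, 0.0]
force: [0.3, -0.9, 0.7]
width: 1.001
grasp_force: 0.0
[[  0.22   0.97  -0.   541.08]
 [  0.97  -0.22  -0.   172.19]
 [ -0.    -0.    -1.   217.9 ]
 [  0.     0.     0.     1.  ]] [(array([279.5, 184.3]), [272, 160, 16, 49, 752]), (array([361. , 274.2]), [351, 268, 21, 13, 244]), (array([161., 293.]), [161, 293, 1, 1, 1])] [{'rect': [273.1, 158.3, 292.0, 208.1], 'score': 0.61}]
```

View pics/w5.png

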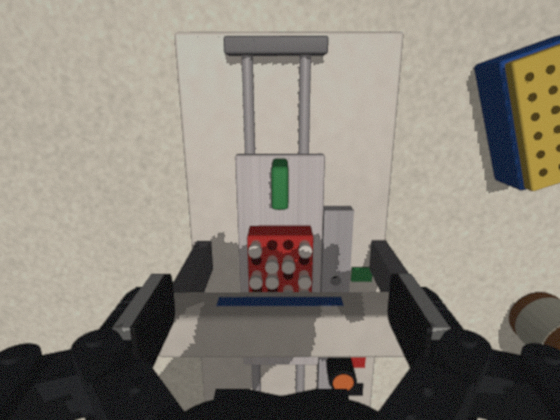

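The handle's top is at about (280,185), clear beyond the arch; the knob, near side, at (343,382). I descend partway and measure again.

```bash
python3 -m inch '[[[0,0,2],[0,0,0]],[[0,0,5],[0,0,0]],[[0,0,8],[0,0,0]],[[0,0,9.5],[0,0,0]],[[0,0,9.5],[0,0,0]],[[0,0,9.5],[0,0,0]]]'
python3 - <<'E'
from h import *
np.set_printoptions(precision=2,suppress=True)
T=pose(bot.sense());f=bot.grab_frame('wrist');g=green(f);print(T,g)
T5=np.load('T5.npy')
# far top edge of the fin (top row of its blob), on column centre
x,y,w,h,a=g[0][1]
a1=ray('wrist',(279.5,160),T5);a2=ray('wrist',(x+w/2,y),T);p,e=tri([a1,a2]);print('far edge tri',p,e)
print('tool, far edge at 79',T[:3,:3].T@(plane(a2,79)-T[:3,3]),'bottom blob at 37/79',[T[:3,:3].T@(plane(ray('wrist',(x+w/2,y+h),T),z)-T[:3,3]) for z in(37,79)])
cv2.imwrite('pics/w6.png',f[:,:,::-1])
E
```

```text
clock: 11.1
ee_pos: [541.6, 172.7, 124.1]
eef_rot: [0.783, 0.623, -0.0, 0.0]
force: [1.0, 0.5, 0.7]
width: 1.0
grasp_force: 0.0
[[  0.22   0.97   0.   541.55]
 [  0.97  -0.22  -0.   172.72]
 [ -0.     0.    -1.   124.12]
 [  0.     0.     0.     1.  ]] [(array([278. , 224.1]), [266, 186, 24, 76, 1654]), (array([382.5, 330.7]), [372, 322, 24, 17, 339]), (array([395., 311.]), [395, 311, 1, 1, 1])]
far edge tri [543.15 185.57  22.22] [np.float64(0.1), np.float64(0.1)]
tool, far edge at 79 [27.32 -1.05 45.12] bottom blob at 37/79 [array([-36.92,  -1.38,  87.13]), array([-16.44,  -1.08,  45.13])]
```

View pics/w6.png

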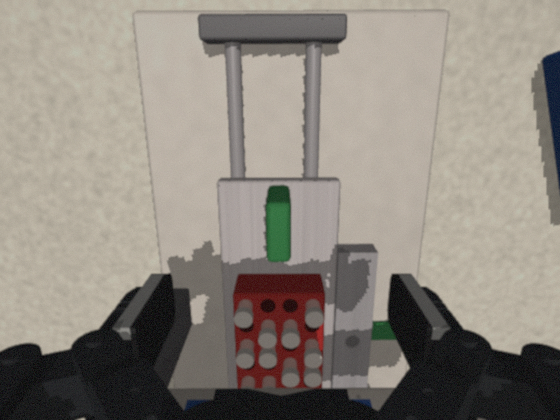

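The handle stands at (278,186–262). Its near top edge triangulates to z≈82 (79 given), and its centre is about 1 mm off the tool axis. Descend and grip.

```bash
python3 -m inch '[[[0,-0.1,1.5],[0,0,0]],[[0,-0.1,3.5],[0,0,0]],[[0,-0.1,5.5],[0,0,0]],[[0,-0.1,7],[0,0,0]],[[0,-0.1,7.8],[0,0,0]],[[0,-0.1,7.8],[0,0,0]]]' && python3 -m inch '[[[0,0,0],[0,0,0]],[[0,0,0],[0,0,0]],[[0,0,0],[0,0,0]],[[0,0,0],[0,0,0]],[[0,0,0],[0,0,0]],[[0,0,0],[0,0,0]],[[0,0,0],[0,0,0]],[[0,0,0],[0,0,0]],[[0,0,0],[0,0,0]],[[0,0,0],[0,0,0]]]' 1
```

```text
clock: 11.75
ee_pos: [540.3, 173.8, 45.8]
eef_rot: [0.782, 0.623, -0.0, 0.0]
force: [-0.5, 0.4, 0.3]
width: 1.004
grasp_force: 0.0
clock: 12.75
ee_pos: [540.4, 174.1, 46.2]
eef_rot: [0.782, 0.623, 0.0, 0.0]
force: [-0.4, 0.0, 5.2]
width: 0.156
grasp_force: 58.7
```

```bash
python3 -m inch '[[[0.3,0,0],[0,0,0]],[[0.9,0,0],[0,0,0]],[[1.6,0,0],[0,0,0]],[[2.4,0,0],[0,0,0]],[[3.2,0,0],[0,0,0]],[[4.0,0,0],[0,0,0]],[[4.7,0,0],[0,0,0]],[[5.2,0,0],[0,0,0]],[[5.5,0,0],[0,0,0]],[[5.7,0,0],[0,0,0]]]' && python3 -m inch '[[[0.1,0,0],[0,0,0]],[[0.2,0,0],[0,0,0]],[[0.3,0,0],[0,0,0]],[[0.35,0,0],[0,0,0]],[[0.4,0,0],[0,0,0]],[[0.45,0,0],[0,0,0]],[[0.5,0,0],[0,0,0]],[[0.5,0,0],[0,0,0]]]'
```

```text
clock: 13.75
ee_pos: [552.6, 228.1, 46.2]
eef_rot: [0.782, 0.623, -0.001, 0.001]
force: [-1.9, -6.7, 9.1]
width: 0.154
grasp_force: 59.5
clock: 14.55
ee_pos: [554.0, 234.2, 46.2]
eef_rot: [0.782, 0.623, 0.0, 0.0]
force: [-0.9, -0.8, 5.9]
width: 0.155
grasp_force: 59.0
```

```bash
python3 -m inch '[[[0.05,0,0],[0,0,0]],[[0.1,0,0],[0,0,0]],[[0.15,0,0],[0,0,0]],[[0.2,0,0],[0,0,0]],[[0.25,0,0],[0,0,0]],[[0.25,0,0],[0,0,0]]]'
```

```text
clock: 15.15
ee_pos: [554.6, 236.8, 46.2]
eef_rot: [0.782, 0.623, 0.0, 0.0]
force: [-1.2, -1.1, 7.0]
width: 0.157
grasp_force: 60.0
```

```bash
python3 -m inch '[[[0.05,0,0],[0,0,0]],[[0.1,0,0],[0,0,0]],[[0.1,0,0],[0,0,0]]]'; python3 -m inch '[[[0.05,0,0],[0,0,0]],[[0.1,0,0],[0,0,0]],[[0.1,0,0],[0,0,0]]]';  python3 -m inch '[[[0.05,0,0],[0,0,0]],[[0.1,0,0],[0,0,0]],[[0.1,0,0],[0,0,0]]]'
```

```text
clock: 15.45
ee_pos: [554.8, 237.6, 46.2]
eef_rot: [0.782, 0.623, -0.0, 0.0]
force: [-2.0, -1.8, 7.9]
width: 0.159
grasp_force: 60.0
clock: 15.75
ee_pos: [555.0, 238.6, 46.2]
eef_rot: [0.782, 0.623, -0.0, 0.0]
force: [-0.3, -1.1, 7.6]
width: 0.16
grasp_force: 60.0
clock: 16.05
ee_pos: [555.2, 239.3, 46.2]
eef_rot: [0.782, 0.623, -0.0, 0.0]
force: [-2.0, -2.3, 7.9]
width: 0.157
grasp_force: 60.1
```

```bash
python3 - <<'E'
from h import *
np.set_printoptions(precision=2,suppress=True)
f=bot.grab_frame('scene');t=bot.grab_frame('top')
print(orange(f,(240,170,310,240)),orange(t,(200,220,290,290)))
for c in('scene','top'):
  i=bot.camera_info(c);M=np.linalg.inv(i['cam_to_world'])
  for tr in(148,150,152):
   for z in(87,96):
    q=np.array([537.9+.222*tr,-91.3+.975*tr,z,1]);p=(M@q)[:3]*[1,-1,-1];p=i['camera_matrix']@p;print(c,tr,z,p[:2]/p[2])
a=f[160:260,220:340];b=t[200:300,180:300]
cv2.imwrite('pics/c.png',cv2.resize(np.hstack([a,b]),(800,333),interpolation=cv2.INTER_CUBIC)[:,:,::-1])
E
```

```text
[(array([279.1, 193.8]), np.int32(31))] [(array([246.9, 244.6]), np.int32(46))]
scene 148 87 [277.23 194.32]
scene 148 96 [277.17 191.46]
scene 150 87 [278.   193.86]
scene 150 96 [277.95 191.  ]
scene 152 87 [278.78 193.4 ]
scene 152 96 [278.73 190.54]
top 148 87 [248.61 245.23]
top 148 96 [248.39 244.52]
top 150 87 [247.71 245.09]
top 150 96 [247.48 244.38]
top 152 87 [246.81 244.96]
top 152 96 [246.58 244.25]
```

View pics/c.png

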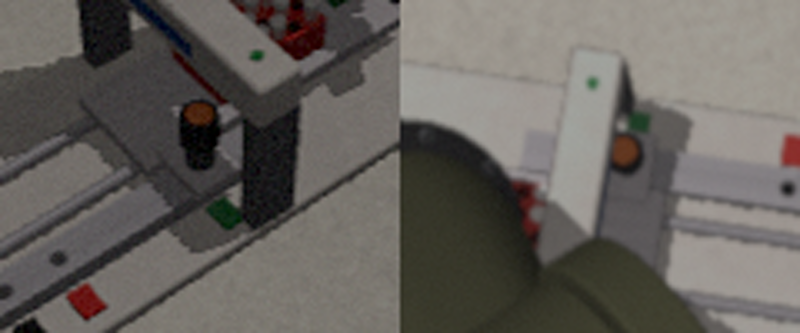

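The crops show the knob just before the beam, beside the home (green) mark. I compare it with the start picture to get its travel and height.

```bash
python3 - <<'E'
from h import *
np.set_printoptions(precision=2,suppress=True)
for c in('scene','top'):
  i=bot.camera_info(c);M=np.linalg.inv(i['cam_to_world'])
  for tr,z in((0,87),):
    q=np.array([537.9+.222*tr,-91.3+.975*tr,z,1]);p=(M@q)[:3]*[1,-1,-1];p=i['camera_matrix']@p;print(c,p[:2]/p[2])
a=cv2.imread('pics/scene0.png')[205:265,190:250];f=bot.grab_frame('scene')[:,:,::-1][165:225,250:310]
cv2.imwrite('pics/d.png',cv2.resize(np.hstack([a,f]),(800,400),interpolation=cv2.INTER_CUBIC))
E
```

```text
scene [216.15 230.6 ]
top [315.49 255.34]
```

View pics/d.png

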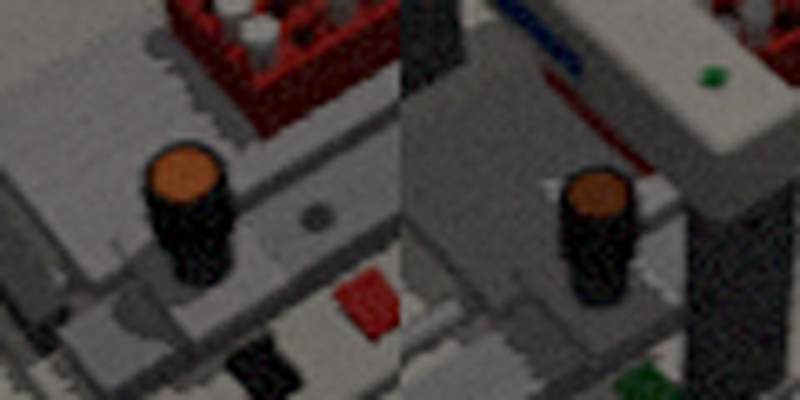

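Offset against the start picture, the knob now reads travel ≈150.5 mm with its top at ≈87 mm, which means the pin is down. I check the lock with a light pull.

```bash
python3 -m inch '[[[0.05,0,0],[0,0,0]],[[0.1,0,0],[0,0,0]],[[0.15,0,0],[0,0,0]],[[0.15,0,0],[0,0,0]]]';python3 -m inch '[[[0.05,0,0],[0,0,0]],[[0.1,0,0],[0,0,0]],[[0.1,0,0],[0,0,0]]]'
```

```text
clock: 16.6
ee_pos: [555.2, 239.5, 46.2]
eef_rot: [0.782, 0.623, -0.001, 0.001]
force: [-3.2, -5.0, 11.1]
width: 0.155
grasp_force: 60.5
clock: 16.9
ee_pos: [555.2, 239.5, 46.2]
eef_rot: [0.782, 0.623, -0.002, 0.001]
force: [-3.4, -6.9, 12.7]
width: 0.157
grasp_force: 60.8
```

The carriage is locked: the TCP stays put while the force builds. I relax, release and rise.

```bash
python3 -m inch '[[[-0.1,0,0],[0,0,0]],[[-0.2,0,0],[0,0,0]],[[-0.25,0,0],[0,0,0]],[[-0.25,0,0],[0,0,0]]]' && python3 -m inch '[[[0,0,0],[0,0,0]],[[0,0,0],[0,0,0]],[[0,0,0],[0,0,0]],[[0,0,0],[0,0,0]],[[0,0,0],[0,0,0]],[[0,0,0],[0,0,0]],[[0,0,0],[0,0,0]],[[0,0,0],[0,0,0]]]' 0 && python3 -m inch '[[[0,0,-1],[0,0,0]],[[0,0,-3],[0,0,0]],[[0,0,-6],[0,0,0]],[[0,0,-9],[0,0,0]],[[0,0,-12],[0,0,0]],[[0,0,-14],[0,0,0]],[[0,0,-15],[0,0,0]],[[0,0,-15],[0,0,0]]]';python3 - <<'E'
from h import *
f=bot.grab_frame('scene');t=bot.grab_frame('top');print(orange(f,(240,170,310,240)),orange(t,(200,220,290,290)))
for n in('reagent_bottle','tube50','tip_box'):print(n,bot.look_for('top',n)[:1])
E
```

```text
clock: 17.3
ee_pos: [555.2, 239.4, 46.2]
eef_rot: [0.782, 0.623, -0.0, 0.0]
force: [-1.0, -2.4, 7.2]
width: 0.156
grasp_force: 60.0
clock: 18.1
ee_pos: [555.2, 239.9, 45.8]
eef_rot: [0.782, 0.623, 0.0, -0.0]
force: [-0.3, 1.0, 0.3]
width: 1.001
grasp_force: 0.0
clock: 18.9
ee_pos: [555.7, 240.2, 197.4]
eef_rot: [0.782, 0.623, 0.001, 0.0]
force: [-0.7, 0.2, 0.1]
width: 1.002
grasp_force: 0.0
[(array([279.4, 193.8]), np.int32(25))] [(array([246.9, 244.6]), np.int32(46))]
reagent_bottle [{'rect': [277.3, 140.4, 301.7, 172.2], 'score': 0.93}]
tube50 [{'rect': [219.6, 216.0, 252.9, 312.2], 'score': 0.75}]
tip_box [{'rect': [166.3, 144.0, 218.3, 187.8], 'score': 0.59}]
```

```bash
python3 -c "
from rig import bot
print(bot.finish_job())"
```

```text
the job is handed in; nothing more can be done
None
```

The carriage is locked in its home hole: the pin is down and it held against a light pull. The gripper is open and clear of everything, the arch was not touched, and I handed the job in at about 19 s; I did not re-check the tube's position at the end, but the arm never went near it.

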